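# Set the fume hood's damper to the third click

### The arm

A 6-joint arm with a two-finger parallel gripper is mounted at the origin on the work surface. World frame = base frame: x ahead of the robot, y to its left, z up, the work surface at z = 0. Lengths are in m, angles in rad, forces in N, time in s.
With the tool pointing down it reaches from about 0.375 to 0.975 m from the base axis. Payload 3.8 kg.
Tool frame: the origin (TCP) lies at the very end of the fingers, on their centre line; the grasp point (between the pads) lies 19 mm behind it; z points along the fingers, y is the direction in which the jaws open and shut (so a half turn about z gives the same grasp; the last joint's range is limited). The gripper opens to 85 mm and grips with 20 to 120 N. Pads are 22 mm wide; open, the fingers measure 114 mm over their backs; the gripper's body (76 mm by 85 mm) begins 54 mm behind the grasp point. The pads swing forward as they close: fully open they stand 13 mm farther back than shut.
Start: joints at [1.105, 0.264, 1.604, -0, 1.274, -0.037], TCP at [0.281, 0.614, 0.231] pointing down, gripper open.
Joint ranges: [-2.63, 2.63], [-0.94, 2.18], [0.31, 2.57], [-1.31, 4.45], [0, 2.66], [-2.55, 2.55]. Speed limits (rad/s): [2.57, 2.57, 3.14, 3.14, 3.14, 3.14].

### API

Orientations are given as a rotation vector (axis times angle).
In Python, from workcell import bot, read_camera, finish_job gives the robot as it stands. The module is installed in compiled form; this text tells all that it offers.
- The arm moves only by the tool servo_tool, never from a script. Its argument "targets" is text: rows parted by semicolons, each of 7 numbers parted by spaces: the turn, a rotation vector about the tool's x, y, z in rad, then the shift along the tool's x, y, z in mm, then the finger opening in mm, from 0 to 85.4. In form: wx wy wz x y z gripper; .... A call has 1 to 8 rows; each row shifts and turns the pose as measured when the row begins, along the tool's axes as they then stand; what a row does not reach is not made up. A row lasts 1/12 s, in which the tool goes at most 41.7 mm and 7.16 degrees, less where a joint would pass 70% of its speed; a pose out of reach is approached as far as the arm can. A call is refused whole if a number of a shift passes 41.7 or a number of a turn 0.125, either way. A call with a gripper value outside its range is refused whole. The fingers move at their own pace and stop on an object; "newtons" is the grip in N (left out, the last holds). Time passes only in rows, so rows that do not move let the fingers close. It gives the time, the measured TCP pose, the force and the opening at its end, in the units of the state.
- bot.read_state(): the state, without advancing time (a new reading comes with each control period).
- read_camera(name): name is "scene" or "top" or "wrist"; returns a dict with "image" (384x512x3 uint8, red, green, blue), "mtx" (3x3 intrinsics, pixels), "k1" (the pictures are not rectified: a ray, as slopes to the right and down, at radius r is drawn at 1 + k1 r^2 times it, then the intrinsics apply), "eye" and "orientation" of the camera in the world; the wrist camera has in their place "T_tool_cam" (4x4, takes a point from camera to tool coordinates, whose origin is the TCP and whose axes are the flange's). Camera axes: x right, y up, looking along -z (the intrinsics and any distortion apply to the point x, -y, -z); pixel columns grow to the right and rows downward; lengths in m; the calibration is good to about 2 mm. A picture is of the moment at which its call begins: read the wrist's pose just before it. There is no depth.
- finish_job(): hands the job in, once; it reports no verdict.
The state is a dict: "time": time; "q": joint angles; "joint_vel": joint speeds; "joint_torque": joint torques, N m; "tool_pos": TCP position; "tcp_rot": TCP orientation; "wrist_force": force on the tool from outside, world axes, zero at the start; "torque": the same for the moment, N m; "width": opening from 0.0 (shut) to 1.0 (fully open).
Only numpy, scipy, OpenCV 4.12 (cv2) and the standard library are available. Lean on these libraries where they do the work, as an engineer would, in place of code of your own. Each camera call takes 0.05 s, during which the arm holds its last target.

### The job

Before welding, set the fume hood's suction by feel: push the black damper lever on top of the hood all the way back to its closed stop, at the right-hand end of its slot as seen from the robot, then push it open again to the left by exactly three clicks and leave it sitting in that third notch. Only push the lever from the side, gently; never take it between the fingers. Leave everything else where it stands, and finish with the hand clear of the hood.

Things in the scene. Friction and masses are not known exactly. Their poses are not given: they have to be found in the camera images.
- hood: Bench fume hood, grey sheet steel, fixed: 250 mm deep (x), 460 wide (y), flat cover 140 mm above the table. Origin on the table under its middle; x points away from the sloping slotted front, which faces the robot, y to the robot's left. Cover from x -45 to +130 mm. Lever slot along y at x = +50 mm, between end stops 7 mm high at y = -61 and +61 mm. A duct leaves the back; a bolted-down workpiece 100 mm high stands in front.
- detent_strip: Steel strip on the cover behind the slot, at hood x = 73 to 93 mm: five round ribs along x, 5 mm high, 18 mm apart in y, over which the lever's spring roller clicks. Its origin and axes are the hood's. The roller's housing (14 mm across) travels 33 mm behind the grip's centre and stands 34 mm above the cover. Keep fingertips 10 mm or more above the cover.
- lever_grip: Damper lever's grip: upright black block, 36 mm wide (x, across the slot), 14 thick (y, along the slot), 38 high. Origin at the centre of its underside, 162 mm above the table, 22 above the cover, at hood x = +50 mm, y = -45 mm + joint value. Axes as the hood's. It slides along y: -y (robot's right) closes, +y (left) opens. Push on its flat 36 x 38 mm sides; over 40 N is ramming.
- damper_lever (a joint): Lever slide, m: 0 at the closed stop (right), 0.090 fully open (left). Notches hold it at 0, 0.018 (first click), 0.036 (second), 0.054 (third), 0.072, 0.090; crests midway between, at 0.009, 0.027, 0.045 and so on. Leaving a notch takes about 6 N; past a crest it snaps on by itself, up to 9 mm ahead of the finger, into the next notch and stays. Starts anywhere but closed.
- nozzle_tin: Loose bystander: metal tin, 66 mm across, 46 mm high, origin at the centre of its underside, standing on the cover near the hood's left end.
- magnet_square: Loose bystander: flat magnetic welding square, roughly triangular, 90 x 62 x 18 mm, origin under its middle, lying on the cover near the hood's right end.
- tube_a: Loose bystander: square aluminium tube 260 x 40 x 40 mm lying on the table at the left, origin at the centre of its underside.
- tube_b: Loose bystander: a second such tube, 260 x 40 x 40 mm, beyond the first at the left.
- hammer: Loose bystander: hammer lying on the table at the right, origin under its middle.
- brush: Loose bystander: brush with a handle lying on the table at the right, origin under its middle.
- spray_bottle: Loose bystander: white bottle with black cap, 60 mm across, 170 mm high, standing on the table at the right; origin at the centre of its underside.

How it is judged:
On the way:
1. the lever is pushed home to its closed stop (value of joint damper_lever below 0.003 m), for 0.15 s.
At the end, for the whole second after the job is handed in: After having been home at the closed stop (within 3 mm), the lever rests in the third notch (54 mm from the stop, within 4 mm), still, with the hand off it, and every loose thing is within 30 mm of where it stood (value of joint damper_lever between 0.05 and 0.058 m and velocity of joint damper_lever between -0.01 and 0.01 m/s and distance of each of nozzle_tin, magnet_square, tube_a, tube_b, hammer, brush, spray_bottle from where it was at the start of the episode below 0.03 m); the robot touches nothing.
It fails at once if the lever's grip is taken between the fingers (the grasp point lies inside the grip's outline) (x of the grasp point in the frame of lever_grip between -0.018 and 0.018 m and y of the grasp point in the frame of lever_grip between -0.007 and 0.007 m and z of the grasp point in the frame of lever_grip below 0.048 m).
It fails at once if the lever is rammed (over 40 N) (contact force between the fingers and lever_grip above 40 N).
It fails at once if another thing is shifted, lifted or knocked over (moved 30 mm) (distance of any of nozzle_tin, magnet_square, tube_a, tube_b, hammer, brush, spray_bottle from where it was at the start of the episode above 0.03 m).
It also fails if it takes over 48 s, if anything falls off the work surface, if the arm or the gripper's body presses on something with over 40 N, if the wrist force passes 120 N, or if a joint passes its speed limit or range.

## Working session

There is one attempt and no reset: what is moved stays moved. The work goes in short steps, Python scripts to look and compute and a tool call to move; the robot and the scene stay as the last step left them, time stands still between calls to the robot, and variables do not carry over. Pictures are saved under pics/ and viewed, and the job is handed in when it is done.

Besides the shell and the picture viewer there is one more tool, called after ">>>" as a command line: name --argument value ..., lists and objects as JSON in quotes. servo_tool: Moves the arm, as the interface text tells. Its arguments: {"type":"object","properties":{"targets":{"type":"string"},"newtons":{"type":"number"}},"required":["targets"]}

```bash
mkdir -p pics; cat > h.py <<'E'
import numpy as np, cv2
from workcell import bot, read_camera, finish_job
from scipy.spatial.transform import Rotation as R
E
python3 - <<'E'
from h import *
s=bot.read_state(); print({k:np.round(v,3) for k,v in s.items()})
import pickle
for n in ("scene","top"):
    c=read_camera(n); pickle.dump(c,open(n+".pkl","wb"))
    cv2.imwrite(f"pics/{n}0.png",cv2.resize(c["image"][:,:,::-1],(800,600),interpolation=cv2.INTER_CUBIC)); print(n,c["mtx"],c["k1"],c["eye"],c["orientation"])
E
```

```text
{'time': np.float64(0.0), 'q': array([ 1.105,  0.265,  1.605,  0.   ,  1.274, -0.037]), 'joint_vel': array([ 0.001, -0.001,  0.   ,  0.   ,  0.001,  0.   ]), 'joint_torque': array([ 1.0000e-03, -5.1513e+01, -3.6731e+01,  0.0000e+00,  1.3000e-02,
       -0.0000e+00]), 'tool_pos': array([0.28 , 0.613, 0.23 ]), 'tcp_rot': array([-6.680e-01, -3.069e+00,  3.000e-03]), 'wrist_force': array([-0.618,  0.107, -0.013]), 'torque': array([-0.022, -0.009, -0.01 ]), 'width': np.float64(0.998)}
scene [[367.01242366   0.         255.12240519]
 [  0.         367.01242366 190.96992046]
 [  0.           0.           1.        ]] -0.07144261772989066 [1.23966396 0.44451812 1.17744725] [0.38220998 0.72661541 2.05090864]
top [[428.32897842   0.         257.2349497 ]
 [  0.         428.32897842 186.21634347]
 [  0.           0.           1.        ]] -0.1195411698792465 [ 0.34656938 -0.01164703  1.7491481 ] [ 0.07679654 -0.07636257 -1.58173403]
```

View pics/scene0.png

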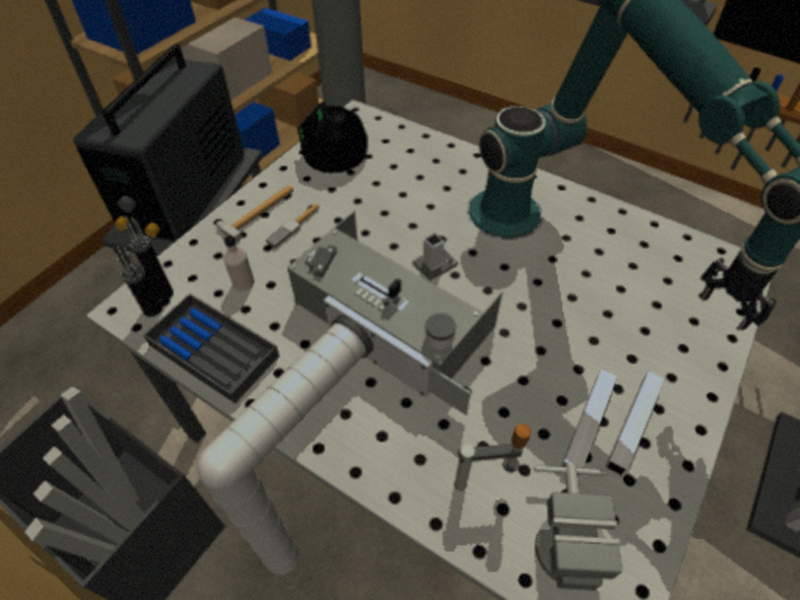

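View pics/top0.png

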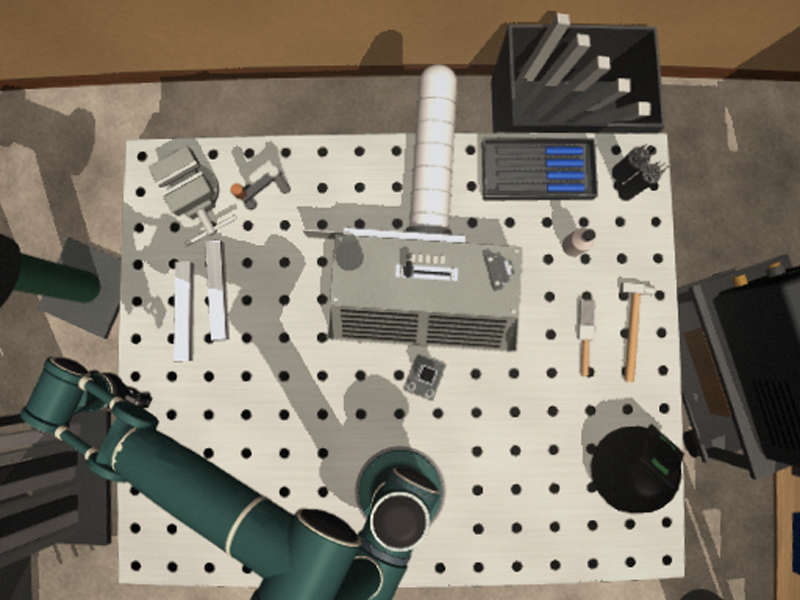

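The pictures show the hood at about (425,290) in the top view. The black lever is near (408,267), left of the middle of its slot. The tin is at (349,252) and the square at (500,268). I'll enlarge this area.

```bash
python3 - <<'E'
import pickle,cv2
c=pickle.load(open("top.pkl","rb"))["image"][:,:,::-1]
cv2.imwrite("pics/topc.png",cv2.resize(c[135:235,200:345],None,fx=5.5,fy=5.5,interpolation=cv2.INTER_CUBIC))
c=pickle.load(open("scene.pkl","rb"))["image"][:,:,::-1]
cv2.imwrite("pics/scenec.png",cv2.resize(c[130:265,180:325],None,fx=4.4,fy=4.4,interpolation=cv2.INTER_CUBIC))
E
```

```text
(no output)
```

View pics/topc.png

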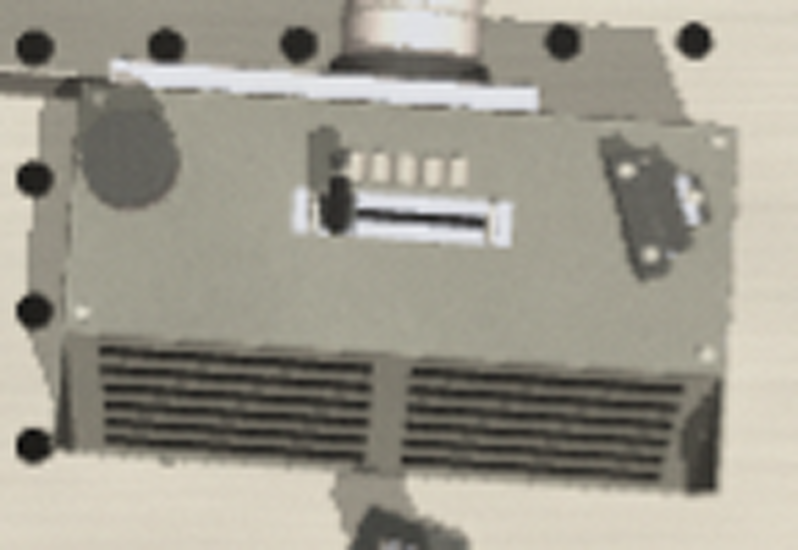

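View pics/scenec.png

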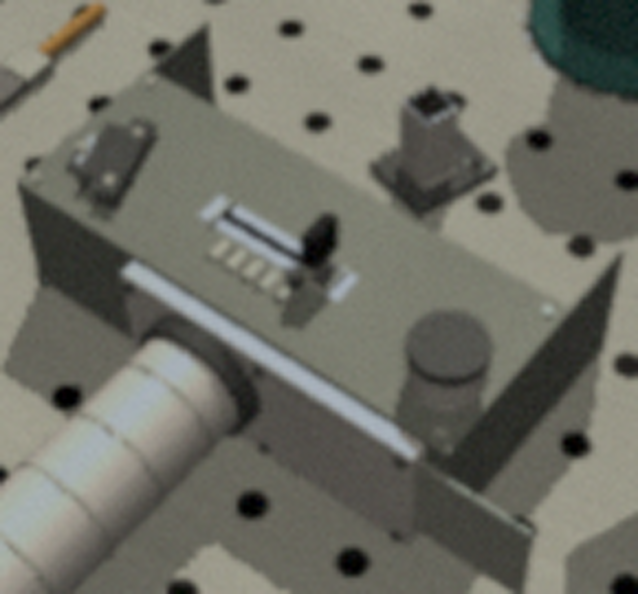

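```bash
cat >> h.py <<'E'
def ray(c,px):
    px=np.atleast_2d(np.array(px,float)); K=c["mtx"]
    d=(px-K[:2,2])/[K[0,0],K[1,1]]
    u=d.copy()
    for _ in range(30): u=d/(1+c["k1"]*(u**2).sum(1,keepdims=True))
    v=np.c_[u[:,0],-u[:,1],-np.ones(len(u))]
    return R.from_rotvec(c["orientation"]).apply(v)
def atz(c,px,z):
    v=ray(c,px); e=np.array(c["eye"]); return e+v*((np.asarray(z)-e[2])/v[:,2])[:,None]
def proj(c,P):
    p=R.from_rotvec(c["orientation"]).inv().apply(np.atleast_2d(P)-c["eye"])
    u=np.c_[p[:,0]/-p[:,2],-p[:,1]/-p[:,2]]; u=u*(1+c["k1"]*(u**2).sum(1,keepdims=True))
    return u*[c["mtx"][0,0],c["mtx"][1,1]]+c["mtx"][:2,2]
E
python3 - <<'E'
from h import *
import pickle
from scipy.optimize import least_squares
c=pickle.load(open("top.pkl","rb")); s=pickle.load(open("scene.pkl","rb"))
T=lambda a:(np.array(a,float)+.5)/5.5+[200,135]-.5
S=lambda a:(np.array(a,float)+.5)/4.4+[180,130]-.5
ht=np.array([[50,61,147],[50,-61,147]]+[[83,y,145] for y in (36,18,0,-18,-36)]+[[-45,-230,140],[130,-230,140],[-45,230,140]])/1e3
pt=T([[300,211],[504,223],[355,165],[381,168],[407,169],[434,171],[459,172],[722,375],[737,128],[67,335]])
hs=np.array([[50,61,147],[50,-61,147]]+[[83,y,145] for y in (18,0,-18,-36)])/1e3
ps=S([[343,286],[215,209],[275,285],[256,272],[237,259],[218,248]])
def W(p,h):
    return R.from_euler('z',p[2]).apply(h)+[p[0],p[1],0]
def f(p,use=(1,1)):
    r=[]
    if use[0]: r.append((proj(c,W(p,ht))-pt).ravel())
    if use[1]: r.append((proj(s,W(p,hs))-ps).ravel())
    return np.concatenate(r)
for use in ((1,0),(0,1),(1,1)):
    o=least_squares(f,[.55,0,0],args=(use,)); print(use,np.round(o.x,4)); 
    print(np.round(o.fun.reshape(-1,2),1).tolist())
p=o.x; np.save("hood.npy",p)
inv=lambda P:R.from_euler('z',-p[2]).apply(P-[p[0],p[1],0])
print("grip", inv(atz(c,T([[337,180]]),[.200])), inv(atz(c,T([[336,205]]),[.181])))
print("grip scene", inv(atz(s,S([[325,228]]),[.200])),inv(atz(s,S([[319,240]]),[.181])))
for nm,px,z in (("tin",[128,157],.186),("sq",[652,207],.158)): print(nm,inv(atz(c,T([px]),[z])),atz(c,T([px]),[z]))
for j in (.054,.072,.09):
  print(j,[((proj(c,W(p,np.array([[50,-45+j*1e3,z]])/1e3))-[200,135])*5.5).round().tolist() for z in (162,200)],[((proj(s,W(p,np.array([[50,-45+j*1e3,z]])/1e3))-[180,130])*4.4).round().tolist() for z in (162,200)])
E
```

```text
(1, 0) [ 0.4988 -0.068  -0.0768]
[[2.6, -0.0], [-2.2, -0.1], [-0.2, 0.2], [-0.2, -0.0], [-0.2, 0.1], [-0.3, 0.0], [-0.1, 0.2], [1.2, 0.3], [0.6, -0.5], [-1.3, -0.2]]
(0, 1) [ 0.5039 -0.0643 -0.0596]
[[-1.1, -1.5], [1.6, 0.8], [-0.7, -0.7], [-0.3, -0.0], [0.1, 0.6], [0.6, 0.9]]
(1, 1) [ 0.5002 -0.0666 -0.0759]
[[2.2, -0.4], [-2.6, -0.5], [-0.6, -0.1], [-0.6, -0.4], [-0.6, -0.3], [-0.7, -0.3], [-0.5, -0.2], [0.9, -0.1], [0.2, -0.9], [-1.7, -0.5], [-1.4, -2.4], [1.7, -0.4], [-1.0, -1.7], [-0.6, -1.1], [-0.1, -0.5], [0.4, -0.3]]
grip [[0.06356567 0.04533283 0.2       ]] [[0.04932832 0.04496763 0.181     ]]
grip scene [[0.05066138 0.05013189 0.2       ]] [[0.05097205 0.04400298 0.181     ]]
tin [[0.07227093 0.18628012 0.186     ]] [[0.58636222 0.11363774 0.186     ]]
sq [[ 0.06480218 -0.17033824  0.158     ]] [[ 0.55188581 -0.24138875  0.158     ]]
0.054 [[[386.0, 209.0]], [[388.0, 201.0]]] [[[285.0, 233.0]], [[283.0, 202.0]]]
0.072 [[[360.0, 207.0]], [[361.0, 200.0]]] [[[302.0, 243.0]], [[301.0, 212.0]]]
0.09 [[[334.0, 205.0]], [[334.0, 198.0]]] [[[319.0, 253.0]], [[319.0, 223.0]]]
```

```bash
cat >> h.py <<'E'
p=np.array([.4992,-.0672,-.0765]); HR=R.from_euler('z',p[2])
W=lambda h:HR.apply(np.array(h)/1e3)+[p[0],p[1],0]
def where():
    s=bot.read_state(); Rt=R.from_rotvec(s["tcp_rot"])
    h=HR.inv().apply(np.array(s["tool_pos"])-[p[0],p[1],0])*1e3
    G=R.from_matrix(np.column_stack([HR.apply([0,1,0]),HR.apply([1,0,0]),[0,0,-1]]))
    e=(Rt.inv()*G).as_rotvec()
    print("t",round(s["time"],2),"hood xyz",h.round(1),"turn left(tool)",e.round(3),"F hood",HR.inv().apply(s["wrist_force"]).round(1),"w",round(float(s["width"]),3),"q",np.round(s["q"],2))
    return s,Rt,G
E
python3 - <<'E'
from h import *
s,Rt,G=where()
goal=W([50,95,250]); print(goal)
pos=np.array(s["tool_pos"])
e=(Rt.inv()*G).as_rotvec()
N=20
for i in range(N):
    d=(goal-pos)/(N-i); print(np.round(Rt.inv().apply(d)*1e3,0), e/N)
    pos=pos+d; Rt=Rt*R.from_rotvec(e/N)
E
```

```text
t 0.1 hood xyz [-270.2  661.8  230. ] turn left(tool) [-2.000e-03  1.000e-03  1.218e+00] F hood [-0.2  0.6  0.2] w 1.001 q [ 1.11  0.26  1.61 -0.    1.27 -0.04]
[0.55631418 0.02370088 0.25      ]
[-25. -21.  -1.] [-9.31741231e-05  6.08911753e-05  6.09243300e-02]
[-26. -20.  -1.] [-9.31741231e-05  6.08911753e-05  6.09243300e-02]
[-27. -18.  -1.] [-9.31741231e-05  6.08911753e-05  6.09243300e-02]
[-28. -16.  -1.] [-9.31741231e-05  6.08911753e-05  6.09243300e-02]
[-29. -14.  -1.] [-9.31741231e-05  6.08911753e-05  6.09243300e-02]
[-30. -13.  -1.] [-9.31741231e-05  6.08911753e-05  6.09243300e-02]
[-31. -11.  -1.] [-9.31741231e-05  6.08911753e-05  6.09243300e-02]
[-31.  -9.  -1.] [-9.31741231e-05  6.08911753e-05  6.09243300e-02]
[-32.  -7.  -1.] [-9.31741231e-05  6.08911753e-05  6.09243300e-02]
[-32.  -5.  -1.] [-9.31741231e-05  6.08911753e-05  6.09243300e-02]
[-32.  -3.  -1.] [-9.31741231e-05  6.08911753e-05  6.09243300e-02]
[-33.  -1.  -1.] [-9.31741231e-05  6.08911753e-05  6.09243300e-02]
[-33.   1.  -1.] [-9.31741231e-05  6.08911753e-05  6.09243300e-02]
[-32.   3.  -1.] [-9.31741231e-05  6.08911753e-05  6.09243300e-02]
[-32.   5.  -1.] [-9.31741231e-05  6.08911753e-05  6.09243300e-02]
[-32.   7.  -1.] [-9.31741231e-05  6.08911753e-05  6.09243300e-02]
[-31.   9.  -1.] [-9.31741231e-05  6.08911753e-05  6.09243300e-02]
[-31.  11.  -1.] [-9.31741231e-05  6.08911753e-05  6.09243300e-02]
[-30.  12.  -1.] [-9.31741231e-05  6.08911753e-05  6.09243300e-02]
[-29.  14.  -1.] [-9.31741231e-05  6.08911753e-05  6.09243300e-02]
```

>>> servo_tool --targets "0 0 0.06 -25 -21 -3 0;0 0 0.06 -26 -20 -3 0;0 0 0.06 -27 -18 -3 0;0 0 0.06 -28 -16 -3 0;0 0 0.06 -29 -14 -3 0;0 0 0.06 -30 -13 -3 0;0 0 0.06 -31 -11 -3 0;0 0 0.06 -31 -9 0 0" --newtons 20

```text
time: 0.77
tool_pos: [0.3878, 0.3714, 0.2451]
tcp_rot: [-1.393, -2.812, 0.016]
wrist_force: [1.3, -0.8, -0.5]
width: -0.0
```

```bash
cat > plan.py <<'E'
from h import *; import sys
s,Rt,G=where()
g=list(map(float,sys.argv[1:4])); N=int(sys.argv[4])
goal=W(g); pos=np.array(s["tool_pos"]); e=(Rt.inv()*G).as_rotvec()
for i in range(N):
    d=(goal-pos)/(N-i); print(np.round(Rt.inv().apply(d)*1e3,1), np.round(e/N,3)); pos=pos+d; Rt=Rt*R.from_rotvec(e/N)
E
python3 plan.py 50 95 250 12
```

```text
t 0.77 hood xyz [-144.6  428.8  245.1] turn left(tool) [-0.01   0.005  0.728] F hood [ 1.4 -0.7 -0.5] w -0.0 q [ 0.72  0.    1.87 -0.    1.28  0.07]
[-31.6  -6.4  -0.3] [-0.001  0.     0.061]
[-31.9  -4.5  -0.3] [-0.001  0.     0.061]
[-32.1  -2.5  -0.3] [-0.001  0.     0.061]
[-32.2  -0.6  -0.3] [-0.001  0.     0.061]
[-32.2   1.4  -0.4] [-0.001  0.     0.061]
[-32.    3.3  -0.4] [-0.001  0.     0.061]
[-31.8   5.3  -0.4] [-0.001  0.     0.061]
[-31.4   7.2  -0.4] [-0.001  0.     0.061]
[-30.9   9.1  -0.4] [-0.001  0.     0.061]
[-30.3  10.9  -0.4] [-0.001  0.     0.061]
[-29.6  12.7  -0.4] [-0.001  0.     0.061]
[-28.7  14.5  -0.4] [-0.001  0.     0.061]
```

>>> servo_tool --targets "0 0 0.06 -32 -6 0 0;0 0 0.06 -32 -4 0 0;0 0 0.06 -32 -2 0 0;0 0 0.06 -32 0 0 0;0 0 0.06 -32 1 0 0;0 0 0.06 -32 3 0 0;0 0 0.06 -32 5 0 0;0 0 0.06 -31 7 0 0"

```text
time: 1.43
tool_pos: [0.4996, 0.1259, 0.2432]
tcp_rot: [-2.05, -2.377, 0.023]
wrist_force: [0.4, 0.8, -0.1]
width: 0.0
```

```bash
python3 plan.py 50 95 250 5
```

```text
t 1.43 hood xyz [-14.4 192.6 243.2] turn left(tool) [-0.012  0.009  0.224] F hood [ 0.3  0.8 -0.1] w 0.0 q [ 0.2  -0.04  1.92 -0.01  1.28  0.06]
[-21.9   8.2  -1.3] [-0.002  0.002  0.045]
[-21.5   9.2  -1.3] [-0.002  0.002  0.045]
[-21.1  10.1  -1.3] [-0.002  0.002  0.045]
[-20.6  11.1  -1.3] [-0.002  0.002  0.045]
[-20.1  12.   -1.4] [-0.002  0.002  0.045]
```

>>> servo_tool --targets "-0.002 0.002 0.045 -22 8 0 0;-0.002 0.002 0.045 -21 9 0 0;-0.002 0.002 0.045 -21 10 0 0;-0.002 0.002 0.045 -21 11 0 0;-0.002 0.002 0.045 -20 12 0 0;0 0 0 0 0 0 0"

```text
time: 1.93
tool_pos: [0.5565, 0.0115, 0.2404]
tcp_rot: [-2.326, -2.108, 0.007]
wrist_force: [0.3, -1.4, -0.5]
width: -0.004
```

```bash
cat > look.py <<'E'
from h import *; import sys
where()
tag=sys.argv[1]
for n in sys.argv[2:]:
    c=read_camera(n); im=c["image"][:,:,::-1]
    if n=="top": im=cv2.resize(im[135:235,200:345],None,fx=5.5,fy=5.5,interpolation=cv2.INTER_CUBIC)
    elif n=="scene": im=cv2.resize(im[130:265,180:325],None,fx=4.4,fy=4.4,interpolation=cv2.INTER_CUBIC)
    else: im=cv2.resize(im,(800,600),interpolation=cv2.INTER_CUBIC)
    cv2.imwrite(f"pics/{n}_{tag}.png",im)
    if n=="wrist":print(c["mtx"],c["T_tool_cam"],c["k1"])
E
python3 look.py a wrist
```

```text
t 1.93 hood xyz [ 51.2  82.8 240.4] turn left(tool) [-0.005  0.002 -0.022] F hood [ 0.4 -1.4 -0.5] w -0.004 q [-0.02  0.04  1.85 -0.    1.26  0.08]
[[323.87558846   0.         256.84290586]
 [  0.         323.87558846 186.85969145]
 [  0.           0.           1.        ]] [[-2.10762967e-04  9.65608273e-01  2.60001191e-01  6.63334651e-02]
 [ 9.99999722e-01  3.89314494e-04 -6.35237044e-04 -3.22514983e-04]
 [-7.14612377e-04  2.60000985e-01 -9.65608087e-01 -1.42686500e-01]
 [ 0.00000000e+00  0.00000000e+00  0.00000000e+00  1.00000000e+00]] 0.017011272006857554
```

View pics/wrist_a.png

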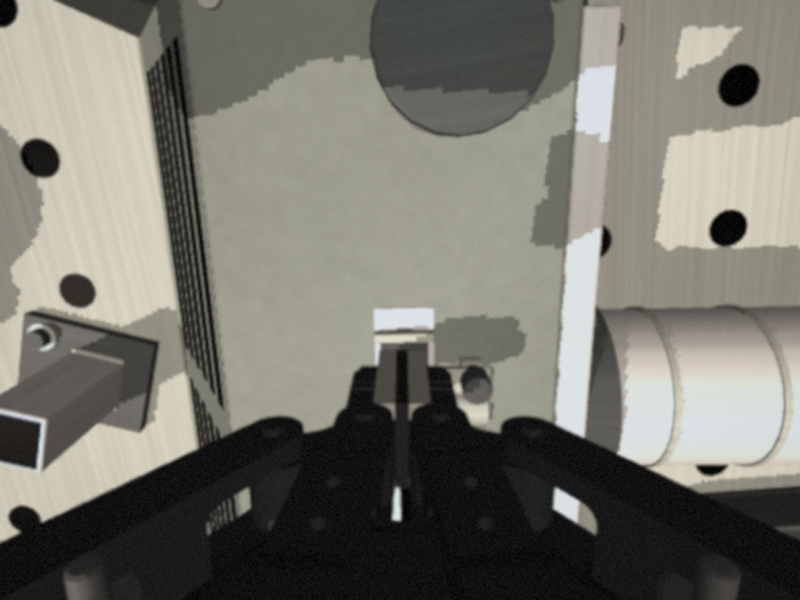

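The wrist view shows the shut fingertips at (402,375). The slot's left end plate is at (404,320), in line with the fingers, and the roller post is at (475,385). I'll check the lever's y from the roller post.

```bash
cat >> h.py <<'E'
def wr(s,px800,z):
    c=WC; Rt=R.from_rotvec(s["tcp_rot"]); T=c["T"]
    px=(np.atleast_2d(np.array(px800,float))+.5)/1.5625-.5
    d=(px-c["mtx"][:2,2])/c["mtx"][0,0]; u=d/(1+c["k1"]*(d**2).sum(1,keepdims=True))
    v=Rt.apply(np.c_[u[:,0],-u[:,1],-np.ones(len(u))]@T[:3,:3].T)
    e=Rt.apply(T[:3,3])+s["tool_pos"]
    P=e+v*((np.asarray(z)-e[2])/v[:,2])[:,None]
    return HR.inv().apply(P-[p[0],p[1],0])*1e3
WC=dict(mtx=np.array([[323.8756,0,256.8429],[0,323.8756,186.8597],[0,0,1]]),k1=.017,T=np.array([[-2.1e-4,.965608,.26,.0663335],[1,3.9e-4,-6.35e-4,-3.225e-4],[-7.15e-4,.26,-.965608,-.1426865]]))
E
python3 - <<'E'
from h import *
s,_,_=where()
print(wr(s,[[404,310],[404,330],[475,375],[462,135]],[.141,.147,.174,.186]).round(1))
E
python3 plan.py 50 82 172 4
```

```text
t 1.98 hood xyz [ 50.1  84.2 240.1] turn left(tool) [-0.006  0.001 -0.02 ] F hood [-0.2 -0.2 -0.9] w -0.003 q [-0.02  0.04  1.85 -0.    1.26  0.08]
[[ 50.3  76.2 141. ]
 [ 50.2  67.7 147. ]
 [ 81.7  55.4 174. ]
 [ 73.4 157.5 186. ]]
t 1.98 hood xyz [ 50.1  84.2 240.1] turn left(tool) [-0.006  0.001 -0.02 ] F hood [-0.2 -0.2 -0.9] w -0.003 q [-0.02  0.04  1.85 -0.    1.26  0.08]
[-0.5  0.1 17. ] [-0.002  0.    -0.005]
[-0.5  0.1 17. ] [-0.002  0.    -0.005]
[-0.6  0.  17. ] [-0.002  0.    -0.005]
[-0.6  0.  17. ] [-0.002  0.    -0.005]
```

>>> servo_tool --targets "0 0 -0.005 0 0 17 0;0 0 -0.005 0 0 17 0;0 0 -0.005 0 0 17 0;0 0 -0.005 0 0 17 0;0 0 0 0 0 0 0"

```text
time: 2.4
tool_pos: [0.5538, 0.0156, 0.1701]
tcp_rot: [-2.297, -2.134, 0.005]
wrist_force: [-1.1, -0.0, -0.2]
width: -0.002
```

```bash
python3 look.py b wrist scene; python3 plan.py 50 75 170 1
```

```text
t 2.4 hood xyz [ 48.1  86.7 170.1] turn left(tool) [-0.007 -0.002  0.003] F hood [-1.1 -0.1 -0.2] w -0.002 q [-0.02  0.09  1.93  0.    1.13  0.05]
[[323.87558846   0.         256.84290586]
 [  0.         323.87558846 186.85969145]
 [  0.           0.           1.        ]] [[-2.09104993e-04  9.65603790e-01  2.60017839e-01  6.63415680e-02]
 [ 9.99999731e-01  3.84874198e-04 -6.25076527e-04 -3.03115945e-04]
 [-7.03650421e-04  2.60017638e-01 -9.65603611e-01 -1.42682993e-01]
 [ 0.00000000e+00  0.00000000e+00  0.00000000e+00  1.00000000e+00]] 0.017011272006857554
t 2.5 hood xyz [ 50.3  86.7 173.3] turn left(tool) [-0.002 -0.002  0.003] F hood [-0.1 -0.3 -0.1] w 0.001 q [-0.02  0.09  1.92  0.    1.14  0.05]
[-11.7  -0.3   3.3] [-0.002 -0.002  0.003]
```

View pics/wrist_b.png

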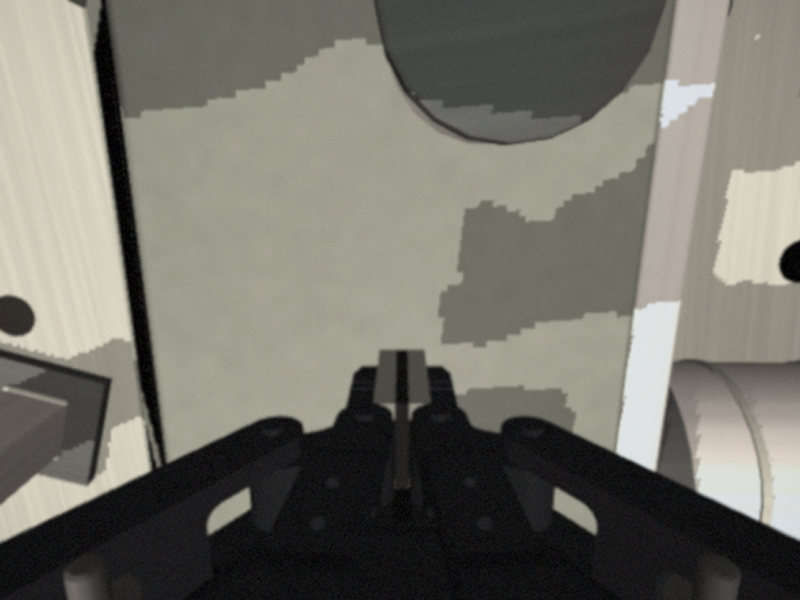

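View pics/scene_b.png

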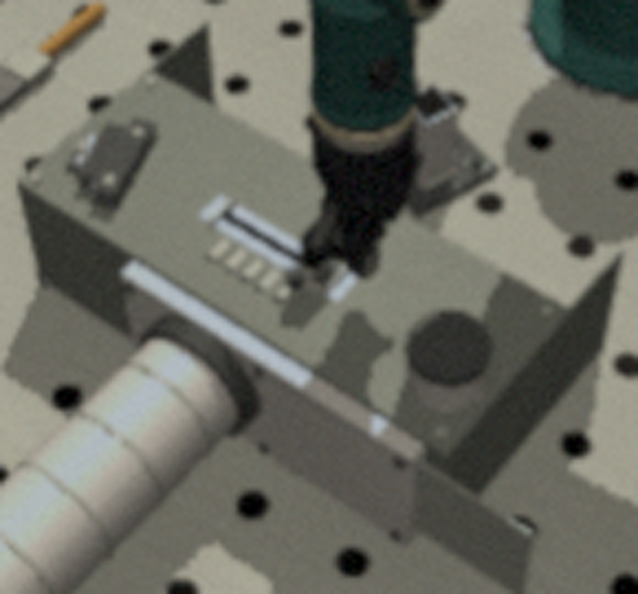

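Fingertips are clear of everything, with the grip to their right. Pushing right in small steps.

>>> servo_tool --targets "0 0 0 -6 0 2 0;0 0 0 -5 0 1 0;0 0 0 -4 0 0 0;0 0 0 -3 0 0 0;0 0 0 -3 0 0 0"

```text
time: 2.92
tool_pos: [0.5572, -0.006, 0.1756]
tcp_rot: [2.297, 2.139, 0.009]
wrist_force: [0.4, -0.2, -0.3]
width: -0.003
```

```bash
python3 plan.py 50 60 170 1
```

```text
t 2.92 hood xyz [ 53.1  65.5 175.6] turn left(tool) [ 0.006 -0.002  0.006] F hood [ 0.4 -0.2 -0.3] w -0.003 q [-0.06  0.08  1.92  0.    1.13  0.01]
[-5.5 -3.2  5.5] [ 0.006 -0.002  0.006]
```

>>> servo_tool --targets "0 0 0 -3 -2 3 0;0 0 0 -3 -1 3 0;0 0 0 -3 0 2 0;0 0 0 -3 0 1 0"

```text
time: 3.25
tool_pos: [0.5562, -0.0159, 0.1706]
tcp_rot: [2.299, 2.136, 0.027]
wrist_force: [0.1, 1.7, 2.1]
width: -0.003
```

```bash
python3 plan.py 50 40 170 1
```

```text
t 3.25 hood xyz [ 52.9  55.5 170.6] turn left(tool) [ 0.014 -0.01   0.003] F hood [-0.1  1.7  2.1] w -0.003 q [-0.08  0.08  1.94  0.01  1.11 -0.01]
[-15.5  -3.    0.4] [ 0.014 -0.01   0.003]
```

>>> servo_tool --targets "0.005 0 0 -4 -1 1 0;0.005 0 0 -4 -1 1 0;0 0 0 -4 0 1 0;0 0 0 -4 0 1 0"

```text
time: 3.58
tool_pos: [0.5528, -0.0325, 0.1665]
tcp_rot: [-2.298, -2.135, -0.017]
wrist_force: [0.1, 3.1, 2.7]
width: 0.003
```

```bash
python3 plan.py 50 20 170 1
```

```text
t 3.58 hood xyz [ 50.8  38.7 166.5] turn left(tool) [ 0.003 -0.011  0.003] F hood [-0.1  3.1  2.7] w 0.003 q [-0.11  0.08  1.94  0.01  1.12 -0.04]
[-18.6  -0.8  -3.7] [ 0.003 -0.011  0.003]
```

>>> servo_tool --targets "0 0 0 -4 0 -1 0;0 0 0 -4 0 -1 0;0 0 0 -4 0 0 0;0 0 0 -4 0 0 0;0 0 0 -4 0 0 0;0 0 0 -4 0 0 0"

```text
time: 4.08
tool_pos: [0.55, -0.0593, 0.1673]
tcp_rot: [-2.297, -2.133, -0.015]
wrist_force: [0.2, -0.0, -0.4]
width: 0.002
```

```bash
python3 plan.py 50 -10 170 1;python3 look.py c scene
```

```text
t 4.08 hood xyz [ 50.1  11.7 167.3] turn left(tool) [ 0.001 -0.012  0.002] F hood [ 0.2 -0.  -0.4] w 0.002 q [-0.16  0.08  1.94  0.01  1.12 -0.09]
[-21.7  -0.1  -3. ] [ 0.001 -0.012  0.002]
t 4.08 hood xyz [ 50.1  11.7 167.3] turn left(tool) [ 0.001 -0.012  0.002] F hood [ 0.2 -0.  -0.4] w 0.002 q [-0.16  0.08  1.94  0.01  1.12 -0.09]
```

View pics/scene_c.png

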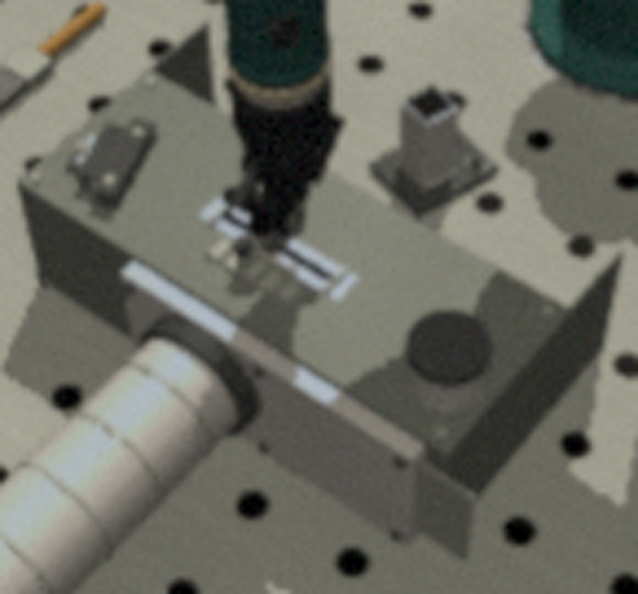

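The lever is moving along with the fingers; the roller is around (245,255), near the second notch.

>>> servo_tool --targets "0 0 0 -4 0 0 0;0 0 0 -4 0 -1 0;0 0 0 -4 0 0 0;0 0 0 -4 0 -1 0;0 0 0 -4 0 0 0"

```text
time: 4.55
tool_pos: [0.5478, -0.0809, 0.1681]
tcp_rot: [-2.296, -2.131, -0.014]
wrist_force: [1.4, 6.9, 3.4]
width: 0.0
```

```bash
python3 plan.py 50 -24 170 1
```

```text
t 4.55 hood xyz [ 49.5 -10.  168.1] turn left(tool) [-0.    -0.013  0.002] F hood [0.9 7.  3.4] w 0.0 q [-0.2   0.09  1.93  0.01  1.13 -0.13]
[-14.    0.5  -2. ] [-0.    -0.013  0.002]
```

>>> servo_tool --targets "0 0 0 -3 0 0 0;0 0 0 -3 0 0 0;0 0 0 -3 0 0 0"

```text
time: 4.8
tool_pos: [0.547, -0.0902, 0.1682]
tcp_rot: [-2.296, -2.129, -0.016]
wrist_force: [-0.6, 0.9, -0.1]
width: 0.001
```

>>> servo_tool --targets "0 0 0 -3 0 0 0"

```text
time: 4.88
tool_pos: [0.5467, -0.0941, 0.1681]
tcp_rot: [-2.296, -2.13, -0.015]
wrist_force: [0.3, -0.3, 0.3]
width: -0.003
```

>>> servo_tool --targets "0 0 0 -3 0 0 0"

```text
time: 4.97
tool_pos: [0.5464, -0.0978, 0.1681]
tcp_rot: [-2.296, -2.13, -0.014]
wrist_force: [0.1, 8.8, 1.2]
width: -0.003
```

```bash
python3 plan.py 50 -24 170 1;python3 look.py d top wrist
```

```text
t 4.97 hood xyz [ 49.4 -26.9 168.1] turn left(tool) [-0.001 -0.013  0.002] F hood [-0.6  8.8  1.2] w -0.003 q [-0.23  0.09  1.93  0.01  1.13 -0.16]
[ 2.9  0.6 -1.8] [-0.001 -0.013  0.002]
t 4.97 hood xyz [ 49.4 -26.9 168.1] turn left(tool) [-0.001 -0.013  0.002] F hood [-0.6  8.8  1.2] w -0.003 q [-0.23  0.09  1.93  0.01  1.13 -0.16]
[[323.87558846   0.         256.84290586]
 [  0.         323.87558846 186.85969145]
 [  0.           0.           1.        ]] [[-1.97241859e-04  9.65603862e-01  2.60017581e-01  6.63418981e-02]
 [ 9.99999730e-01  3.74353976e-04 -6.31633595e-04 -3.04342580e-04]
 [-7.07246454e-04  2.60017386e-01 -9.65603676e-01 -1.42674976e-01]
 [ 0.00000000e+00  0.00000000e+00  0.00000000e+00  1.00000000e+00]] 0.017011272006857554
```

View pics/top_d.png

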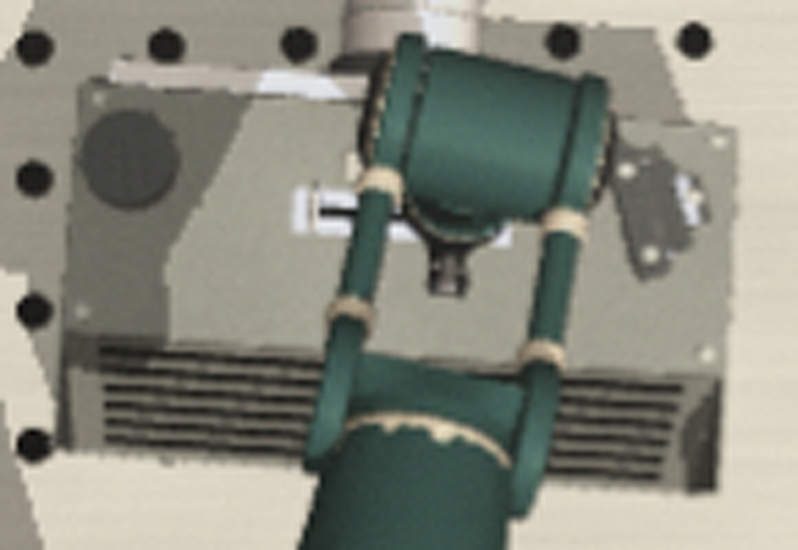

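Contact came at TCP y = −26.9 (expected −27 for the stop), with the force rising. I'll press lightly to confirm.

>>> servo_tool --targets "0 0 0 -1 0 0 0"

```text
time: 5.15
tool_pos: [0.5464, -0.0977, 0.1682]
tcp_rot: [-2.296, -2.128, -0.017]
wrist_force: [0.7, 9.6, 0.8]
width: 0.003
```

>>> servo_tool --targets "0 0 0 -1 0 0 0"

```text
time: 5.23
tool_pos: [0.5464, -0.0976, 0.1682]
tcp_rot: [-2.295, -2.126, -0.02]
wrist_force: [1.0, 6.7, 1.1]
width: 0.002
```

```bash
python3 plan.py 50 -24 170 1;python3 look.py e scene
```

```text
t 5.23 hood xyz [ 49.4 -26.7 168.2] turn left(tool) [-0.001 -0.018 -0.   ] F hood [0.5 6.8 1.1] w 0.002 q [-0.23  0.09  1.93  0.02  1.13 -0.16]
[ 2.7  0.6 -1.8] [-0.001 -0.018 -0.   ]
t 5.23 hood xyz [ 49.4 -26.7 168.2] turn left(tool) [-0.001 -0.018 -0.   ] F hood [0.5 6.8 1.1] w 0.002 q [-0.23  0.09  1.93  0.02  1.13 -0.16]
```

View pics/scene_e.png

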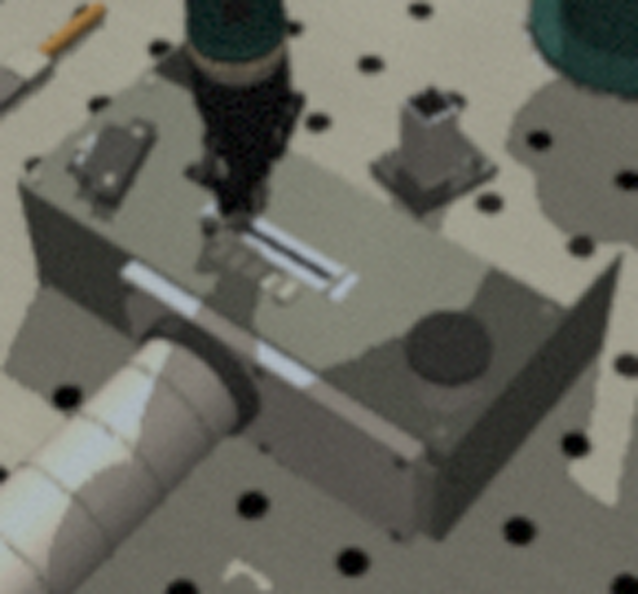

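The lever is home: the roller sits at the right end of the strip, and the finger stays put under 7–10 N. Next I lift over to the right side.

>>> servo_tool --targets "0 0.01 0 6 0 0 0;0 0 0 1 0 -20 0;0 0 0 0 0 -25 0;0 0 0 0 0 -20 0;0 0 0 0 0 0 0"

```text
time: 5.7
tool_pos: [0.5448, -0.0923, 0.2327]
tcp_rot: [-2.286, -2.121, -0.023]
wrist_force: [1.3, -0.7, 0.9]
width: 0.001
```

```bash
python3 plan.py 50 -90 230 3
```

```text
t 5.7 hood xyz [ 47.4 -21.6 232.7] turn left(tool) [-0.007 -0.027  0.002] F hood [ 1.4 -0.6  0.9] w 0.001 q [-0.23  0.04  1.86  0.03  1.25 -0.16]
[-22.8   0.8   0.3] [-0.002 -0.009  0.001]
[-22.8   0.8   0.5] [-0.002 -0.009  0.001]
[-22.8   0.9   0.7] [-0.002 -0.009  0.001]
```

>>> servo_tool --targets "0 -0.009 0 -23 1 0 0;0 -0.009 0 -23 1 0 0;0 -0.009 0 -23 1 0 0;0 0 0 0 0 0 0"

```text
time: 6.03
tool_pos: [0.5434, -0.1634, 0.2317]
tcp_rot: [2.298, 2.142, -0.009]
wrist_force: [-0.1, 0.6, -0.1]
width: 0.001
```

```bash
python3 look.py f scene wrist; python3 plan.py 50 -88 170 3
```

```text
t 6.03 hood xyz [ 51.5 -92.6 231.7] turn left(tool) [-0.004  0.004  0.006] F hood [-0.2  0.6 -0.1] w 0.001 q [-0.33  0.06  1.84 -0.01  1.25 -0.26]
[[323.87558846   0.         256.84290586]
 [  0.         323.87558846 186.85969145]
 [  0.           0.           1.        ]] [[-2.10826179e-04  9.65603162e-01  2.60020169e-01  6.63420587e-02]
 [ 9.99999732e-01  3.85974521e-04 -6.22536691e-04 -3.00747877e-04]
 [-7.01484557e-04  2.60019968e-01 -9.65602985e-01 -1.42686849e-01]
 [ 0.00000000e+00  0.00000000e+00  0.00000000e+00  1.00000000e+00]] 0.017011272006857554
t 6.13 hood xyz [ 50.9 -89.9 231.3] turn left(tool) [-0.005  0.001  0.006] F hood [ 0.6  0.2 -0.6] w 0.0 q [-0.33  0.06  1.84 -0.    1.25 -0.26]
[ 0.6 -0.2 20.4] [-0.002  0.     0.002]
[ 0.6 -0.2 20.4] [-0.002  0.     0.002]
[ 0.6 -0.3 20.4] [-0.002  0.     0.002]
```

View pics/wrist_f.png

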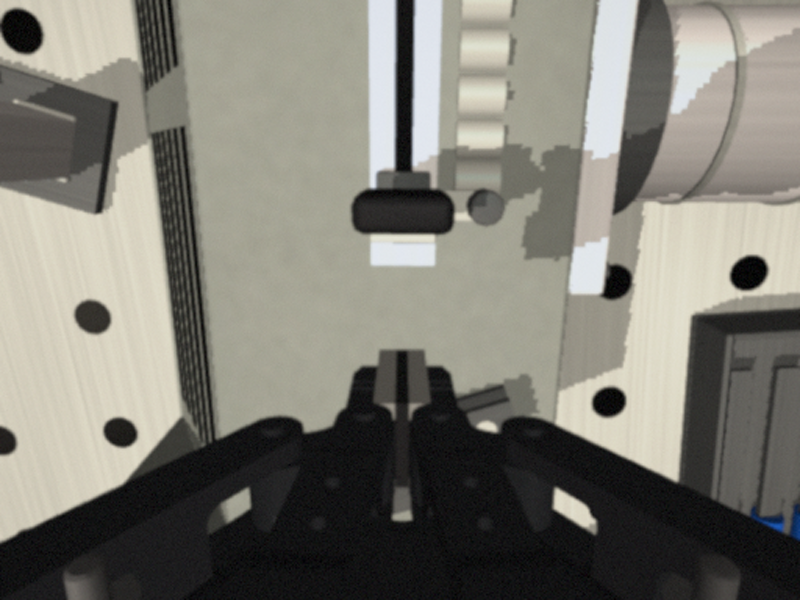

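View pics/scene_f.png

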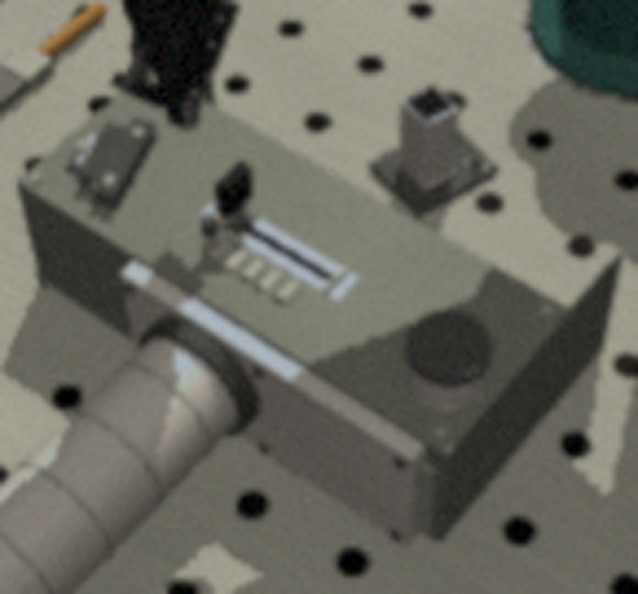

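The wrist view shows the grip at (402,211) hard against the right stop plate at (402,250), and all five ribs are to its left. I'll compute its position and descend.

```bash
python3 - <<'E'
from h import *
s,_,_=where()
print(wr(s,[[402,191],[402,232],[486,207]],[.2,.2,.174]).round(1))
E
```

```text
t 6.13 hood xyz [ 50.9 -89.9 231.3] turn left(tool) [-0.005  0.001  0.006] F hood [ 0.6  0.2 -0.6] w 0.0 q [-0.33  0.06  1.84 -0.    1.25 -0.26]
[[ 50.4 -35.  200. ]
 [ 50.5 -48.9 200. ]
 [ 83.2 -42.7 174. ]]
```

>>> servo_tool --targets "0 0 0 0 0 20 0;0 0 0 0 0 20 0;0 0 0 0 0 20 0;0 0 0 0 0 0 0"

```text
time: 6.47
tool_pos: [0.5435, -0.1581, 0.1695]
tcp_rot: [-2.296, -2.142, 0.002]
wrist_force: [-1.4, 0.5, -1.2]
width: -0.002
```

```bash
python3 plan.py 50 -70 169 1
```

```text
t 6.47 hood xyz [ 51.1 -87.2 169.5] turn left(tool) [-0.003 -0.     0.007] F hood [-1.4  0.4 -1.2] w -0.002 q [-0.33  0.11  1.9  -0.    1.13 -0.26]
[17.2 -1.   0.5] [-0.003 -0.     0.007]
```

>>> servo_tool --targets "0 0 0 5 -1 0 0;0 0 0 5 0 1 0;0 0 0 4 0 1 0;0 0 0 3 0 0 0;0 0 0 3 0 0 0"

```text
time: 6.88
tool_pos: [0.5445, -0.1341, 0.1692]
tcp_rot: [-2.294, -2.143, 0.001]
wrist_force: [0.6, 0.1, 0.5]
width: 0.0
```

```bash
python3 plan.py 50 -54 169 1
```

```text
t 6.88 hood xyz [ 50.3 -63.2 169.2] turn left(tool) [-0.002 -0.001  0.009] F hood [0.6 0.1 0.5] w 0.0 q [-0.29  0.1   1.92  0.    1.13 -0.22]
[ 9.2 -0.2  0.2] [-0.002 -0.001  0.009]
```

>>> servo_tool --targets "0 0 0 3 0 0 0;0 0 0 3 0 0 0"

```text
time: 7.05
tool_pos: [0.5448, -0.1297, 0.1697]
tcp_rot: [2.292, 2.146, -0.006]
wrist_force: [-0.0, -5.0, -2.8]
width: -0.002
```

>>> servo_tool --targets "0 0 0 3 0 0 0"

```text
time: 7.13
tool_pos: [0.545, -0.1272, 0.1698]
tcp_rot: [2.291, 2.145, -0.008]
wrist_force: [0.2, -2.4, -3.0]
width: 0.003
```

>>> servo_tool --targets "0 0 0 3 0 0 0"

```text
time: 7.22
tool_pos: [0.5453, -0.1241, 0.1701]
tcp_rot: [2.291, 2.144, -0.008]
wrist_force: [-0.6, -1.0, 0.0]
width: -0.001
```

```bash
python3 plan.py 50 -24 169 1;python3 look.py g wrist
```

```text
t 7.22 hood xyz [ 50.3 -53.2 170.1] turn left(tool) [-0.001  0.006  0.011] F hood [-0.5 -1.   0. ] w -0.001 q [-0.26  0.09  1.92 -0.01  1.13 -0.2 ]
[29.3 -0.   0.9] [-0.001  0.006  0.011]
t 7.22 hood xyz [ 50.3 -53.2 170.1] turn left(tool) [-0.001  0.006  0.011] F hood [-0.5 -1.   0. ] w -0.001 q [-0.26  0.09  1.92 -0.01  1.13 -0.2 ]
[[323.87558846   0.         256.84290586]
 [  0.         323.87558846 186.85969145]
 [  0.           0.           1.        ]] [[-2.11904697e-04  9.65602114e-01  2.60024061e-01  6.63430654e-02]
 [ 9.99999734e-01  3.86208766e-04 -6.19247922e-04 -2.96762904e-04]
 [-6.98370675e-04  2.60023861e-01 -9.65601939e-01 -1.42691279e-01]
 [ 0.00000000e+00  0.00000000e+00  0.00000000e+00  1.00000000e+00]] 0.017011272006857554
```

View pics/wrist_g.png

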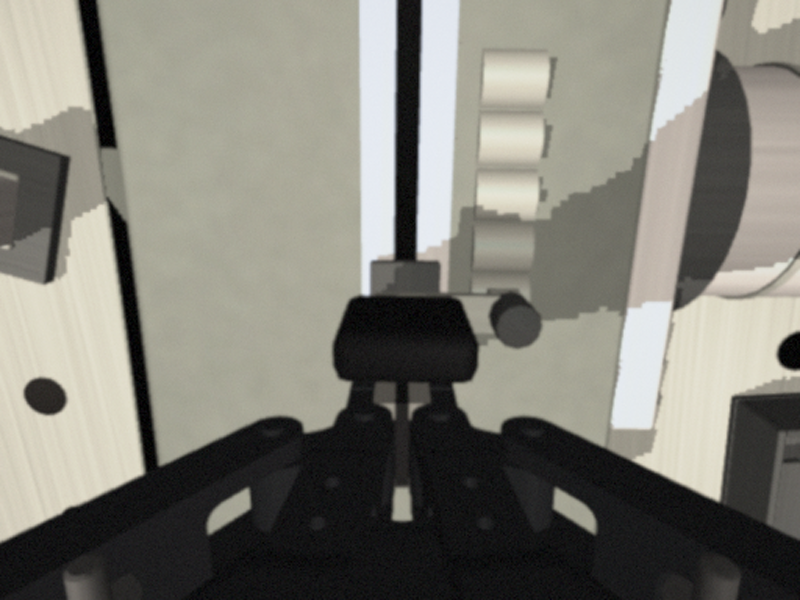

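First crest is passing: the force went 5 → 2.4 → 1 N at TCP y ≈ −53. Onwards.

>>> servo_tool --targets "0 0 0.005 3 0 0 0;0 0 0 3 0 0 0"

```text
time: 7.43
tool_pos: [0.5467, -0.1163, 0.1712]
tcp_rot: [2.297, 2.138, -0.003]
wrist_force: [-0.7, -0.1, 0.2]
width: 0.001
```

>>> servo_tool --targets "0 0 0.005 3 0 0 0"

```text
time: 7.52
tool_pos: [0.5469, -0.114, 0.1713]
tcp_rot: [2.301, 2.131, -0.005]
wrist_force: [-0.4, -6.6, -2.7]
width: -0.002
```

>>> servo_tool --targets "0 0 0 3 0 0 0"

```text
time: 7.6
tool_pos: [0.547, -0.1117, 0.1713]
tcp_rot: [2.3, 2.13, -0.008]
wrist_force: [-1.1, -4.6, -1.8]
width: -0.002
```

>>> servo_tool --targets "0 0 0 3 0 0 0"

```text
time: 7.68
tool_pos: [0.5472, -0.1091, 0.1713]
tcp_rot: [2.3, 2.13, -0.009]
wrist_force: [-0.9, -2.1, -2.3]
width: -0.002
```

```bash
python3 plan.py 50 -24 169 1;python3 look.py h wrist|head -1
```

```text
t 7.68 hood xyz [ 51.1 -38.1 171.3] turn left(tool) [ 0.002  0.009 -0.   ] F hood [-0.8 -2.2 -2.3] w -0.002 q [-0.24  0.09  1.92 -0.01  1.13 -0.15]
[14.1 -1.1  2.2] [ 0.002  0.009 -0.   ]
t 7.68 hood xyz [ 51.1 -38.1 171.3] turn left(tool) [ 0.002  0.009 -0.   ] F hood [-0.8 -2.2 -2.3] w -0.002 q [-0.24  0.09  1.92 -0.01  1.13 -0.15]
```

View pics/wrist_h.png

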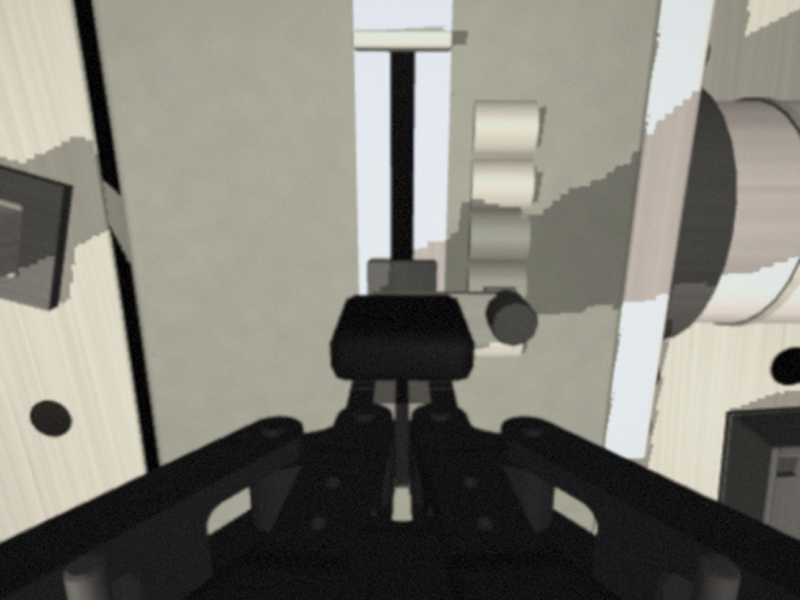

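The roller at (512,318) is nearly atop rib 2; rib 1 shows behind it at (500,350) and ribs 3–5 lie ahead. Continuing in single steps.

>>> servo_tool --targets "0 0 0 3 0 1 0"

```text
time: 7.82
tool_pos: [0.5478, -0.105, 0.1708]
tcp_rot: [2.3, 2.129, -0.006]
wrist_force: [-0.1, -0.8, -0.3]
width: 0.0
```

>>> servo_tool --targets "0 0 0 3 -1 1 0"

```text
time: 7.9
tool_pos: [0.5475, -0.1012, 0.1699]
tcp_rot: [2.301, 2.129, -0.005]
wrist_force: [0.7, -0.0, 0.4]
width: -0.003
```

>>> servo_tool --targets "0 0 0 2 0 0 0"

```text
time: 7.98
tool_pos: [0.5475, -0.0983, 0.1698]
tcp_rot: [2.302, 2.13, -0.004]
wrist_force: [-0.2, 0.3, -0.2]
width: -0.002
```

```bash
python3 plan.py 50 -20 169 1;python3 look.py i wrist|head -1
```

```text
t 7.98 hood xyz [ 50.5 -27.3 169.8] turn left(tool) [ 0.003  0.006 -0.001] F hood [-0.2  0.3 -0.2] w -0.002 q [-0.22  0.09  1.93 -0.01  1.12 -0.14]
[ 7.3 -0.5  0.8] [ 0.003  0.006 -0.001]
t 7.98 hood xyz [ 50.5 -27.3 169.8] turn left(tool) [ 0.003  0.006 -0.001] F hood [-0.2  0.3 -0.2] w -0.002 q [-0.22  0.09  1.93 -0.01  1.12 -0.14]
```

View pics/wrist_i.png

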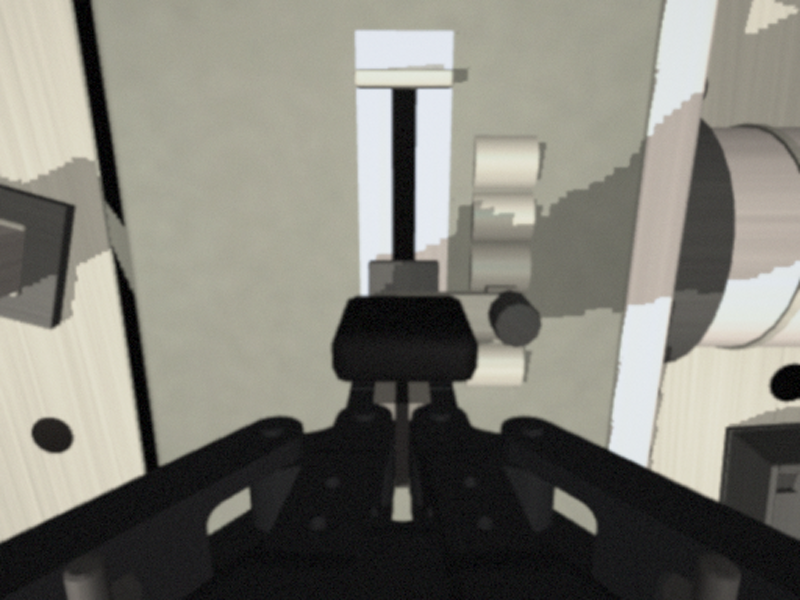

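Second click is done: three ribs are ahead at rows 160, 215 and 265, and the force is zero at −27. Now the third crest, expected at TCP y ≈ −18.

>>> servo_tool --targets "0 0 0 2 0 0 0;0 0 0 3 0 0 0"

```text
time: 8.2
tool_pos: [0.5479, -0.0951, 0.17]
tcp_rot: [2.297, 2.129, -0.009]
wrist_force: [-1.6, -5.2, -0.3]
width: 0.001
```

>>> servo_tool --targets "0 0 0 3 0 0 0"

```text
time: 8.28
tool_pos: [0.548, -0.093, 0.17]
tcp_rot: [2.296, 2.128, -0.011]
wrist_force: [-0.4, -4.0, -0.7]
width: 0.0
```

>>> servo_tool --targets "0 0 0 2 0 0 0"

```text
time: 8.37
tool_pos: [0.5482, -0.0912, 0.17]
tcp_rot: [2.296, 2.128, -0.012]
wrist_force: [-0.0, -1.5, -0.7]
width: -0.002
```

```bash
python3 plan.py 50 -17 169 1
```

```text
t 8.37 hood xyz [ 50.6 -20.2 170. ] turn left(tool) [0.003 0.013 0.001] F hood [ 0.1 -1.5 -0.7] w -0.002 q [-0.2   0.08  1.93 -0.01  1.12 -0.12]
[ 3.2 -0.6  1. ] [0.003 0.013 0.001]
```

>>> servo_tool --targets "0 0 0 2 0 0 0"

```text
time: 8.45
tool_pos: [0.5483, -0.0891, 0.17]
tcp_rot: [2.296, 2.128, -0.012]
wrist_force: [0.2, -1.0, -0.6]
width: -0.002
```

>>> servo_tool --targets "0 0 0 2 0 0 0"

```text
time: 8.53
tool_pos: [0.5485, -0.0865, 0.17]
tcp_rot: [2.297, 2.128, -0.011]
wrist_force: [-0.5, 0.9, 0.6]
width: 0.0
```

>>> servo_tool --targets "0 0 0 0 0 0 0"

```text
time: 8.62
tool_pos: [0.5486, -0.0856, 0.17]
tcp_rot: [2.297, 2.128, -0.009]
wrist_force: [-0.1, 0.2, -0.2]
width: -0.002
```

```bash
python3 plan.py 50 -17 169 1;python3 look.py j wrist|head -1
```

```text
t 8.62 hood xyz [ 50.7 -14.5 170. ] turn left(tool) [0.003 0.011 0.   ] F hood [-0.2  0.2 -0.2] w -0.002 q [-0.19  0.08  1.93 -0.01  1.12 -0.11]
[-2.5 -0.7  1. ] [0.003 0.011 0.   ]
t 8.62 hood xyz [ 50.7 -14.5 170. ] turn left(tool) [0.003 0.011 0.   ] F hood [-0.2  0.2 -0.2] w -0.002 q [-0.19  0.08  1.93 -0.01  1.12 -0.11]
```

View pics/wrist_j.png

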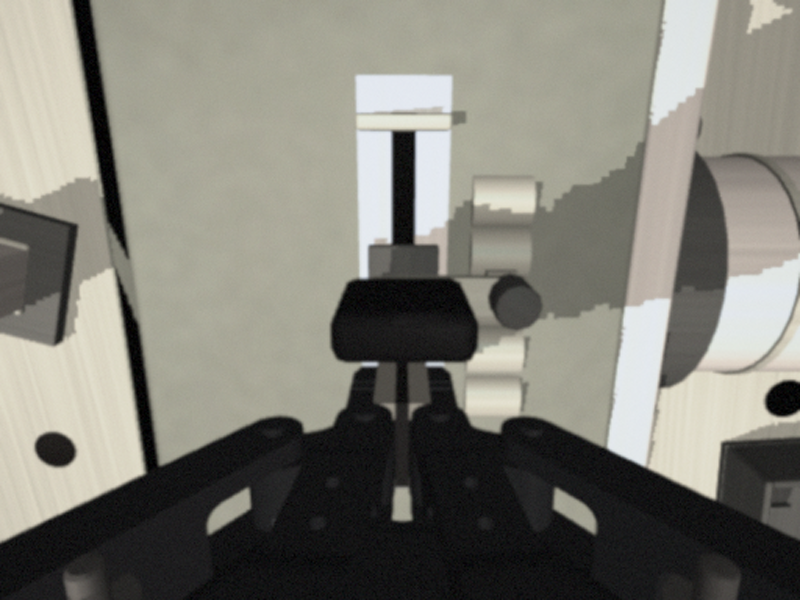

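Third click is done: the grip has snapped ahead of the fingers, with two ribs ahead and the rest behind. Backing off right, then up.

>>> servo_tool --targets "0 0 0 -10 0 0 0;0 0 0 -15 0 0 0;0 0 0 -10 0 -10 0;0 0 0 0 0 -30 0;0 0 0 0 0 -35 0;0 0 0 0 0 -35 0;0 0 0 -25 0 -20 0;0 0 0 0 0 0 0"

```text
time: 9.33
tool_pos: [0.5413, -0.1485, 0.3063]
tcp_rot: [2.3, 2.134, -0.014]
wrist_force: [0.4, -0.1, 0.9]
width: 0.006
```

```bash
python3 look.py k wrist scene|head -1; python3 - <<'E'
from h import *
c=read_camera("top"); cv2.imwrite("pics/topk.png",cv2.resize(c["image"][:,:,::-1],(800,600)))
c=read_camera("scene"); cv2.imwrite("pics/scenek.png",cv2.resize(c["image"][:,:,::-1],(800,600)))
where()
E
```

```text
t 9.33 hood xyz [ 48.2 -77.8 306.3] turn left(tool) [-0.003  0.009  0.002] F hood [ 0.4 -0.   0.9] w 0.006 q [-0.31  0.01  1.75 -0.01  1.38 -0.23]
t 9.53 hood xyz [ 45.1 -73.7 298.8] turn left(tool) [-0.013  0.004  0.003] F hood [-0.3 -0.1 -1.1] w -0.0 q [-0.3   0.01  1.76 -0.01  1.38 -0.23]
```

View pics/wrist_k.png

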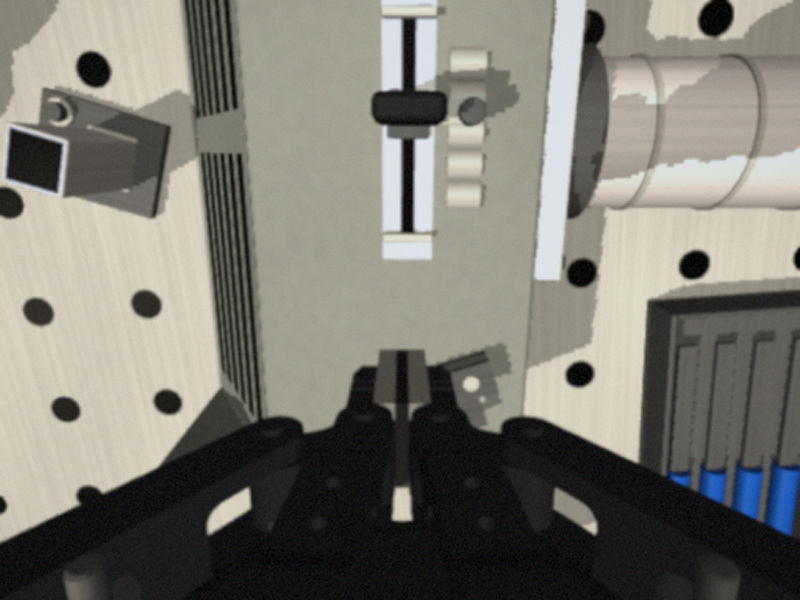

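View pics/scenek.png

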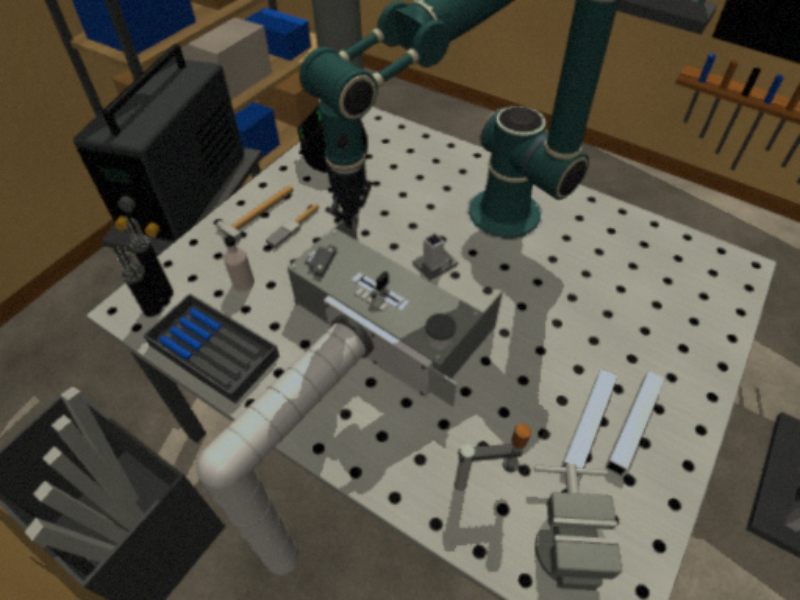

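The wrist view shows three ribs to the right of the roller (rows 135, 163, 195), with rib 5 at row 60 and rib 4 partly hidden. The grip is at (409,107). A numeric check against the stops:

```bash
python3 - <<'E'
from h import *
s=bot.read_state(); s["tool_pos"]=np.array([.5413,-.1485,.3063]); s["tcp_rot"]=np.array([2.3,2.134,-.014])
q=wr(s,[[408,11],[408,237],[409,92],[409,124],[471,111],[464,195],[470,60]],[.147,.147,.2,.2,.174,.145,.145]);print(q.round(1))
m=q[:2,1].mean(); print("joint est top", (q[2:4,1].mean()-m+45).round(1),"roller",(q[4,1]-m+45).round(1)); where()
E
```

```text
[[ 50.8  61.2 147. ]
 [ 51.4 -59.9 147. ]
 [ 51.   15.6 200. ]
 [ 51.    1.8 200. ]
 [ 82.9   9.3 174. ]
 [ 84.3 -35.3 145. ]
 [ 85.   37.7 145. ]]
joint est top 53.0 roller 53.7
t 9.53 hood xyz [ 45.1 -73.7 298.8] turn left(tool) [-0.013  0.004  0.003] F hood [-0.3 -0.1 -1.1] w -0.0 q [-0.3   0.01  1.76 -0.01  1.38 -0.23]
```

View pics/topk.png

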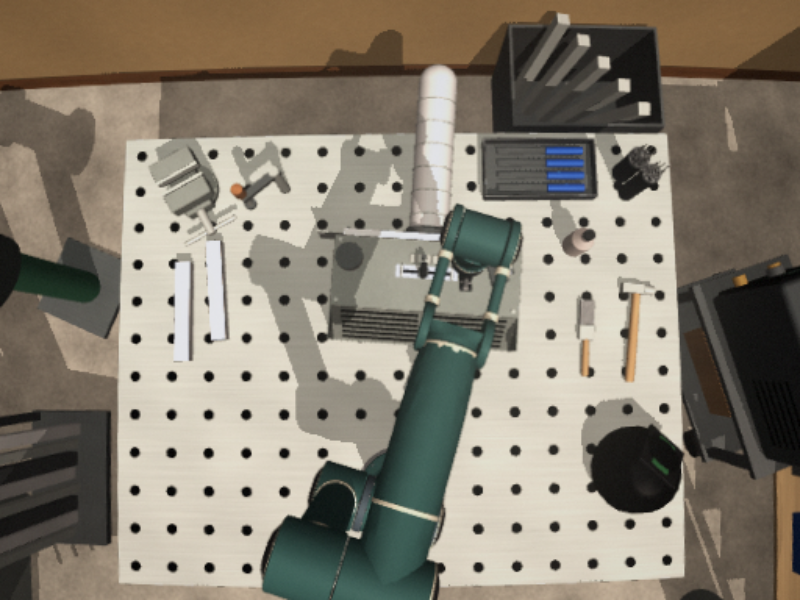

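The lever is at about 53–54 mm and the bystanders haven't moved. I'll raise a little more, settle, and hand in.

>>> servo_tool --targets "0 0 0 0 0 -20 0;0 0 0 0 0 -20 0;0 0 0 0 0 0 0;0 0 0 0 0 0 0"

```text
time: 9.87
tool_pos: [0.5346, -0.141, 0.3297]
tcp_rot: [-2.283, -2.124, 0.031]
wrist_force: [-0.2, 0.4, -0.3]
width: -0.003
```

```bash
python3 -c "
from h import *
where(); print(finish_job())"
```

```text
t 9.87 hood xyz [ 41.  -70.9 329.7] turn left(tool) [-0.031 -0.001  0.004] F hood [-0.2  0.4 -0.3] w -0.003 q [-0.3   0.01  1.72 -0.01  1.45 -0.23]
the job is handed in; nothing more can be done
None
```

The lever is sitting in the third notch and the job is handed in, at 9.9 s on the robot's clock.

With the fingers shut, I pushed the lever from its left side to the closed stop. The finger held still there under 7–10 N, at the position worked out for the stop. Then I crossed over the grip and pushed from the right through three clicks. The force readings dropped as each crest passed. The highest force I read was about 10 N, though readings came only at the end of each move.

- **Lever position:** the last wrist picture puts the lever at 53.0 mm from the grip's top and 53.7 mm from the roller, against a target of 54 mm. Three ribs lie to the right of the roller, as they should for the third notch.
- **Other things:** the last top and scene pictures show no visible change in the tin, tubes, hammer, brush or bottle. The arm hides the magnet square in the last top picture; it looks in place in the scene view. I judged this by eye and did not measure it.
- **Hand:** it finished about 130 mm above the grip, with the wrist force near zero.

One disagreement: the scene camera alone gave a hood pose about 5 mm and 1° off the top camera's. I relied on the top camera, and the contact at the stop and the wrist pictures later agreed with it.

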